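# Tip the porous stones out of the lidded sample box

### The arm

A 7-joint arm with a two-finger parallel gripper is mounted at the origin on a cart in front of the work surface, level with it; the furniture and walls round the work are solid. World frame = base frame: x ahead of the robot, y to its left, z up, the work surface at z = 0. Lengths are in m, angles in rad, forces in N, time in s.
With the tool pointing down it reaches from about 0.4 to 0.85 m from the base axis. Payload 10.4 kg.
Tool frame: the origin (TCP) lies midway between the tips of the shut fingers; the grasp point (between the pads) lies 19 mm behind it; z points along the fingers, y is the line along which they close (so a half turn about z gives the same grasp; the last joint's range is limited). The gripper opens to 85 mm and grips with 20 to 120 N. Pads are 22 mm wide; open, the fingers measure 114 mm over their backs; the gripper's body (76 mm by 85 mm) begins 54 mm behind the grasp point. The pads swing forward as they close: fully open they stand 13 mm farther back than shut.
Start: joints at [-1.169, 0.332, -0.065, 1.46, 0.022, 1.35, -0.088], TCP at [0.258, 0.569, 0.231] pointing down, gripper open.
Joint ranges: [-2.6, 2.6], [-0.5, 2.12], [-1.47, 1.34], [0.16, 2.42], [-1.27, 4.41], [0.06, 2.06], [-2.6, 2.6]. Speed limits (rad/s): [2.22, 2.22, 2.79, 2.79, 3.14, 3.14, 3.14].

### API

Orientations are given as a unit quaternion [x, y, z, w].
In Python, from workcell import monitor, eyes, manip gives the robot as it stands.
- The arm moves only by the tool send_rows, never from a script. Its arguments are lists of equal length, an entry for each row: "offset": the shift along the tool's x, y, z in mm, a list of three; "roll": the turn about the tool's z in rad. In form: {"offset": [[tx, ty, tz], ...], "roll": [roll, ...]}. A call has exactly 5 rows; each row is the pose to reach, as a shift and turn from the pose commanded when the call began, along the tool's axes at that moment; what a row does not reach only later rows make up. A row lasts 1/12 s, in which the tool goes at most 41.7 mm and 7.16 degrees, less where a joint would pass 70% of its speed; a pose out of reach is approached as far as the arm can. A call with a gripper value outside its range is refused whole. "jaw" is the opening, from 0 (shut) to 1 (fully open), set as the call begins (left out, the last holds). The fingers move at their own pace and stop on an object; "newtons" is the grip in N (left out, the last holds). Time passes only in rows, so rows that repeat a pose let the fingers close, or fill a call up. It gives the time, the measured TCP pose, the force and the opening at its end, in the units of the state.
- monitor.get_obs(): the state, without advancing time (a new reading comes with each control period).
- eyes.camera(name): name is "scene" or "top"; returns (picture, depth): 400x640x3 uint8, blue, green, red; 400x640 float32, m along the optical axis (not along the pixel's ray), 0 where there is no reading.
- eyes.camera_params(name): a dict with "fovy" (degrees; the focal length in pixels is half the picture's height over the tangent of half this angle, whatever the lens; pixels are square), "cx", "cy" (the principal point, pixels), "k1" (the pictures are not rectified: a ray, as slopes to the right and down, at radius r is drawn at 1 + k1 r^2 times it, then the intrinsics apply), "R" (3x3) and "t" (3): a world point X has camera coordinates R X + t. Camera axes: x right, y down, z forward; pixel columns grow to the right and rows downward; lengths in m; the calibration is good to about 2 mm. A picture is of the moment at which its call begins. camera_params takes no time and is no camera call.
- manip.hand_in(): hands the job in, once; it reports no verdict.
The state is a dict: "clock": time; "joint_pos": joint angles; "joint_velocities": joint speeds; "tau": joint torques, N m; "position": TCP position; "ee_rot": TCP orientation; "ft_force": force on the tool from outside, world axes, zero at the start; "torque": the same for the moment, N m; "grip_width": opening from 0.0 (shut) to 1.0 (fully open).
Only numpy, scipy, OpenCV 4.12 (cv2) and the standard library are available. Lean on these libraries where they do the work, as an engineer would, in place of code of your own. Each camera call takes 0.05 s, during which the arm holds its last target. There are 200 camera calls.

### The job

The lidded sample box on the tipping stand holds two porous stones. Swing its blue lid right back by the red handle until it snaps past the detent and stays, and only then tip the box forward by its black handle so that both stones end up in the green tray. Bring the box back down level, leave the lid fully back, and do not disturb the things standing around.

Things in the scene. Friction and masses are not known exactly. Their poses are not given: they have to be found in the camera images.
- stand: grey steel tipping stand fixed to the bench, two uprights 122 mm high, 97 mm apart over their outsides. Origin on the bench top under the pivot; x points horizontally the way the box pours (towards the tray), y to the left of that, z up. It stands elsewhere and turned differently each time but never tilts
- sample_box (a joint): tipping angle of the aluminium box about the pivot, rad: 0 = level on its rubber stop (start), 1.30 = tipped right forward (stop). The rear goes up and forward. Level, it sits down by its own weight (0.8 kg, with the stones a few N at the handle); tipped far with the lid back it stays or falls forward, so it has to be brought back
- box_lid (a joint): opening angle of the blue lid relative to the box, rad: 0 = shut (start), 2.05 = fully back against its stop. A spring detent is crossed at 1.75: let go below that, the lid falls shut; beyond that it snaps to the stop and stays there also while the box is tipped. Swinging it takes 1 to 2 N at the red handle
- pivot (a point): the tipping axis, 105 mm above the bench, parallel to the stand's y, at the front end of the box's flat floor. The box is 76 mm wide (38 mm to either side), reaches from 70 mm behind the pivot to 30 mm before it and is 45 mm high; its floor (3 mm thick) runs up in a 25 degree pouring lip before the pivot; the lip swings down over the tray. Axes as the box: x forward, z up when level
- tip_handle (a point): middle of the gripping part of the box's black handle: a round bar 14 mm in diameter, parallel to the stand's y, on the left side of the box; when level it is 58 mm behind and 12 mm above the pivot, 135 mm left of the middle. The black grip runs from 109 to 161 mm left of the middle; it turns between fingers held upright, with light friction. Axes as the box
- lid_hinge (a point): lid hinge axis, parallel to the stand's y, on the box's rear upper rim: 70 mm behind and 47 mm above the pivot when level. Axes as the lid (same as the stand's while it is shut). The lid is 104 mm long, 80 mm wide and 3 mm thick, with a 25 mm apron turned down at its front
- lid_handle (a point): middle of the lid's red handle: a round bar 12 mm in diameter, parallel to the stand's y, on the left side of the lid, 92 mm from the hinge along the lid and 3 mm above it, 61 mm left of the middle. The red grip runs from 44 to 78 mm left of the middle; it turns between fingers held upright, with light friction. It swings up and back in an arc about the hinge. Axes as the lid
- tray_in (a point): middle of the inner floor of the green tray (170 mm along x, 150 mm along y outside, walls 3 mm thick and 30 mm high) fixed before the stand, 94 mm before the pivot; axes as the stand
- stone_brown: brown porous disc, 62 mm in diameter, 9 mm thick, about 0.1 kg, lies on the floor of the box; origin at the middle of its underside
- stone_grey: grey porous disc, 62 mm in diameter, 8 mm thick, about 0.1 kg, lies on the brown one; origin at the middle of its underside
- timer: white timer with red buttons, 60 x 60 x 18 mm; bystander
- tin: round lidded aluminium moisture tin, 64 mm in diameter, 37 mm high; bystander
- brush: flat brush with wooden handle, 165 mm long, lying; bystander

How it is judged:
By the outcome, as a careful person would: the job done as asked, in the order asked, and still so for the second after the job is handed in, with the robot touching nothing.
It also fails if it takes over 48 s, if anything falls off the work surface, if the arm or the gripper's body presses on something with over 40 N, if the wrist force passes 120 N, or if a joint passes its speed limit or range.

## Working session

There is one attempt and no reset: what is moved stays moved. The work goes in short steps, Python scripts to look and compute and a tool call to move; the robot and the scene stay as the last step left them, time stands still between calls to the robot, and variables do not carry over. Pictures are saved under pics/ and viewed, on a budget of 10 in all, crops included, one or two more only if the job needs it, and the job is handed in when it is done.

Besides the shell and the picture viewer there is one more tool, called after "Call:" by a JSON object that holds its "fn" and its "kwargs". send_rows: Moves the arm, as the interface text tells. Its arguments: {"type":"object","properties":{"offset":{"type":"array"},"roll":{"type":"array"},"jaw":{"type":"number"},"newtons":{"type":"number"}},"required":["offset","roll"]}

```bash
mkdir -p pics; ls; cat > h.py <<'E'
import numpy as np, cv2
from workcell import monitor, eyes, manip
def cam(n):
    p=eyes.camera_params(n); f=200/np.tan(np.radians(p["fovy"])/2)
    return f,p["cx"],p["cy"],p["k1"],np.array(p["R"]),np.array(p["t"])
def rays(n,uv):
    f,cx,cy,k1,R,t=cam(n); uv=np.atleast_2d(uv).astype(float)
    K=np.array([[f,0,cx],[0,f,cy],[0,0,1]])
    s=cv2.undistortPoints(uv[:,None],K,np.array([k1,0,0,0,0.]))[:,0]
    return np.c_[s,np.ones(len(s))],R,t
def pts(n,uv,depth):  # with depth along the axis
    s,R,t=rays(n,uv); return (s*np.asarray(depth).reshape(-1,1)-t)@R
def onplane(n,uv,z):
    s,R,t=rays(n,uv); d=s@R; o=-R.T@t
    return o+d*((z-o[2])/d[:,2])[:,None]
E
python3 - <<'E'
from h import *
for n in("scene","top"):
    im,d=eyes.camera(n); cv2.imwrite(f"pics/{n}0.png",im); np.savez(f"{n}0.npz",im=im,d=d); c=cam(n); print(n,c[:4],-c[4].T@c[5], c[4][2])
o=monitor.get_obs();print(o)
E
```

```text
pics
scene (np.float64(365.9146635184275), 324.58670269728805, 197.07465850825724, 0.007627852195989309) [-0.11530884  0.49331249  0.56678777] [ 0.74173299 -0.41624302 -0.52590295]
top (np.float64(415.0217311461887), 323.8453337735645, 200.97023446962788, -0.007229165522337537) [0.33696144 0.15223717 1.13692244] [ 0.18212058 -0.00627685 -0.98325617]
{'clock': 0.1, 'joint_pos': array([-1.16860393,  0.33279349, -0.06472229,  1.46084526,  0.0215797 ,
        1.34987274, -0.08849678]), 'joint_velocities': array([-4.37056578e-04, -2.95872738e-03, -1.05493715e-03, -2.76596938e-03,
        2.79686152e-04,  1.67476590e-03,  7.81172725e-05]), 'tau': array([ 1.62567470e-03, -6.26741195e+01,  4.94369818e-02, -3.92432177e+01,
        1.63417059e-02,  6.92282338e-03, -4.55175737e-06]), 'position': array([0.25743289, 0.56916651, 0.23061078]), 'ee_rot': array([ 2.10783857e-01,  9.77532501e-01, -6.01190856e-04, -1.15794943e-04]), 'ft_force': array([-0.22610485,  0.31181839,  0.2544698 ]), 'torque': array([-0.02157191, -0.05741961,  0.02624654]), 'grip_width': 1.0004811266399596}
```

View pics/scene0.png

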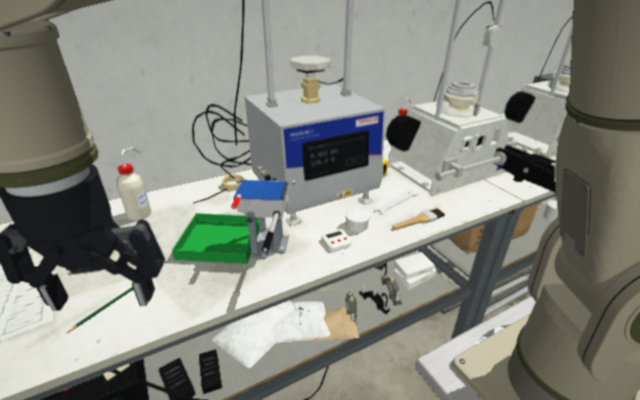

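View pics/top0.png

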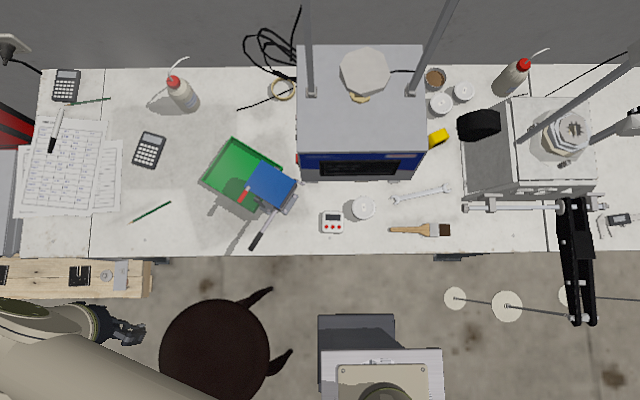

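Scene view: tray at about (215,238), blue lid (262,190), red handle (236,201). Top view: tray (240,170), lid (271,186), red handle (243,195), black handle (258,235), timer (332,222), tin (362,208), brush (420,230) and a big machine behind at (360,120). Next, measure the stand pose.

```bash
python3 - <<'E'
from h import *
z=np.load("top0.npz"); im,d=z["im"],z["d"]; hsv=cv2.cvtColor(im,cv2.COLOR_BGR2HSV)
def mask(lo,hi,box):
    m=cv2.inRange(hsv,lo,hi); b=np.zeros_like(m); x0,y0,x1,y1=box; b[y0:y1,x0:x1]=255; return m&b
def show(name,m,zz):
    c=max(cv2.findContours(m,cv2.RETR_EXTERNAL,cv2.CHAIN_APPROX_NONE)[0],key=cv2.contourArea)
    P=onplane("top",c[:,0],zz)[:,:2]
    r=cv2.minAreaRect((P*1000).astype(np.float32)); v,u=np.nonzero(m)
    dd=d[v,u]; ok=dd>0; Q=pts("top",np.c_[u,v][ok],dd[ok])
    print(name,len(u),"rect",np.round(r[0],1),np.round(r[1],1),round(r[2],2),"depth med",np.median(Q,0).round(4), "z10/90",np.percentile(Q[:,2],[10,90]).round(3)); return cv2.boxPoints(r)
print(show("lid",mask((100,120,60),(125,255,255),(235,155,302,220)),0.154))
print(show("red",mask((0,120,80),(8,255,255),(230,180,260,210))|mask((172,120,80),(180,255,255),(230,180,260,210)),0.161))
print(show("black",mask((0,0,0),(180,255,60),(244,226,275,253)),0.122))
print(show("tray",mask((45,100,30),(85,255,255),(190,130,300,225)),0.03))
print(show("timer",mask((0,0,200),(180,40,255),(318,208,346,236)),0.018))
for n,(u,v) in dict(tin=(362,208),brushL=(390,230),brushR=(451,231),machL=(300,180),machR=(425,178),machTop=(330,120)).items():
    print(n,pts("top",[(u,v)],[d[v,u]]).round(3))
E
```

```text
lid 1319 rect [563.6 277.5] [102.2  80.2] 57.62 depth med [0.5643 0.2759 0.1553] z10/90 [0.153 0.158]
[[502.3825  255.85912]
 [570.1037  212.91154]
 [624.8326  299.20996]
 [557.1114  342.15753]]
red 62 rect [532.2 341.9] [10.9 31.9] 57.52 depth med [0.5346 0.3442 0.1597] z10/90 [0.155 0.162]
[[515.8197  345.88025]
 [542.75903 328.73413]
 [548.5989  337.90955]
 [521.65955 355.05566]]
black 63 rect [427.  314.7] [ 9.6 47.5] 56.82 depth med [0.4224 0.3178 0.1231] z10/90 [0.119 0.126]
[[404.4692  323.65808]
 [444.19992 297.68268]
 [449.46463 305.7353 ]
 [409.73392 331.7107 ]]
tray 1881 rect [621.6 369.3] [173.  148.9] 57.17 depth med [0.6499 0.3913 0.0037] z10/90 [0.001 0.019]
[[512.1523  336.99615]
 [637.258   256.27106]
 [731.0782  401.67126]
 [605.9725  482.39636]]
timer 352 rect [481.9 125. ] [73.4 62.9] 89.3 depth med [0.4832 0.1209 0.0138] z10/90 [-0.001  0.018]
[[450.0299   88.70871]
 [512.90857  87.93698]
 [513.8091  161.31036]
 [450.93042 162.08209]]
tin [[0.521 0.042 0.033]]
brushL [[ 0.463 -0.035  0.008]]
brushR [[ 0.459 -0.204  0.002]]
machL [[0.608 0.211 0.001]]
machR [[ 0.61  -0.141  0.001]]
machTop [[0.677 0.131 0.275]]
```

Call:
{"fn": "send_rows", "kwargs": {"offset": [[-30,-8,0],[-68,-18,0],[-106,-29,0],[-144,-39,0],[-180,-49,0]], "roll": [0.03,0.06,0.09,0.12,0.145], "jaw": 1, "newtons": 25}}

```text
clock: 0.52
position: [0.4028, 0.4488, 0.2311]
ee_rot: [0.282, 0.959, -0.0, 0.0]
ft_force: [0.6, 0.8, 0.1]
grip_width: 0.996
```

```bash
cat >> h.py <<'E'
from scipy.spatial.transform import Rotation as Rot
PIV=np.array([572.,291.]); YAW=np.radians(57.4)
ex=np.array([np.cos(YAW),np.sin(YAW),0]); ey=np.array([-ex[1],ex[0],0])
def S2W(x,y,z): return np.r_[PIV,0]+x*ex+y*ey+[0,0,z]   # mm, z above the bench
def state(*targets):
    o=monitor.get_obs(); p=np.array(o["position"])*1000; R=Rot.from_quat(o["ee_rot"]).as_matrix(); q=p-np.r_[PIV,0]
    print("t",round(o["clock"],2),"TCP",p.round(1),"stand",np.round([q@ex,q@ey,q[2]],1),"F",np.round(o["ft_force"],1),"jaw",round(o["grip_width"],3))
    print(" tool z",R[:,2].round(3),"y-yaw err deg",round(np.degrees(np.arctan2(R[1,1],R[0,1])-YAW),2))
    for t in targets: print(" ->",t,"tool offset",(R.T@(S2W(*t)-p)).round(1))
E
python3 -c "
from h import *
state((22,61,205),(22,61,136))"
```

```text
t 0.52 TCP [402.8 448.8 231.1] stand [ 41.8 227.5 231.1] F [0.6 0.8 0.1] jaw 0.996
 tool z [-0.    -0.001 -1.   ] y-yaw err deg -0.16
 -> (22, 61, 205) tool offset [-166.6  -19.3   26.1]
 -> (22, 61, 136) tool offset [-166.6  -19.3   95.1]
```

Call:
{"fn": "send_rows", "kwargs": {"offset": [[-38,-5,6],[-76,-10,12],[-114,-15,18],[-148,-20,24],[-168,-20,26]], "roll": [0,0,0,0,0]}}

```text
clock: 0.93
position: [0.5348, 0.3383, 0.204]
ee_rot: [0.283, 0.959, -0.001, 0.0]
ft_force: [0.5, -0.9, 1.1]
grip_width: 1.001
```

Call:
{"fn": "send_rows", "kwargs": {"offset": [[0,0,0],[0,0,0],[0,0,0],[0,0,0],[0,0,0]], "roll": [0,0,0,0,0]}}

```text
clock: 1.35
position: [0.531, 0.3445, 0.2055]
ee_rot: [0.28, 0.96, 0.0, -0.0]
ft_force: [0.2, 0.6, 0.4]
grip_width: 0.998
```

```bash
python3 - <<'E'
from h import *
state((22,61,205),(22,61,136))
a=eyes.camera("scene")[0]; b=eyes.camera("top")[0]
c=np.hstack([cv2.resize(a[140:290,180:330],(400,400)),cv2.resize(b[130:260,190:320],(400,400))])
cv2.imwrite("pics/p1.png",c)
E
```

```text
t 1.35 TCP [531.  344.5 205.5] stand [ 23.   63.4 205.5] F [0.2 0.6 0.4] jaw 0.998
 tool z [-0.     0.001 -1.   ] y-yaw err deg 0.08
 -> (22, 61, 205) tool offset [-2.3 -1.   0.5]
 -> (22, 61, 136) tool offset [-2.4 -1.  69.5]
```

View pics/p1.png

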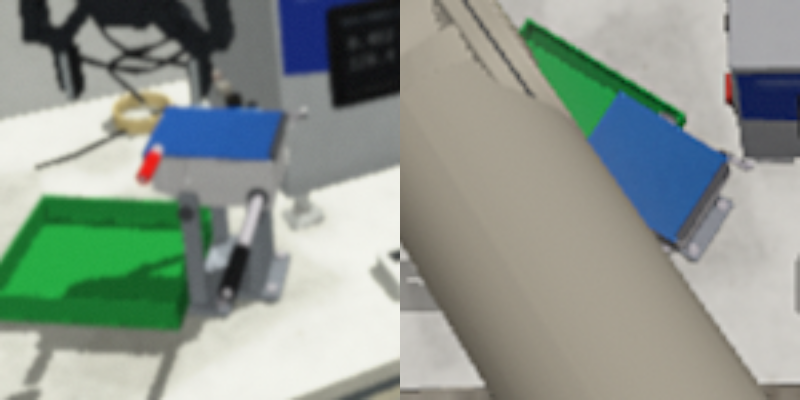

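The gripper sits above the handle, with fingers at crop (65,80) and (205,80), either side of the red bar at (150,165). The arm hides the top view here. Descending.

Call:
{"fn": "send_rows", "kwargs": {"offset": [[-2,-1,16],[-2,-1,34],[-2,-1,52],[-2,-1,64],[-2,-1,69]], "roll": [0,0,0,0,0]}}

```text
clock: 1.87
position: [0.5322, 0.3411, 0.1344]
ee_rot: [0.281, 0.96, -0.001, -0.001]
ft_force: [0.3, 0.5, -0.2]
grip_width: 1.004
```

Call:
{"fn": "send_rows", "kwargs": {"offset": [[0,0,0],[0,0,0],[0,0,0],[0,0,0],[0,0,0]], "roll": [0,0,0,0,0], "jaw": 0, "newtons": 25}}

```text
clock: 2.28
position: [0.5336, 0.3415, 0.1372]
ee_rot: [0.281, 0.96, 0.001, 0.0]
ft_force: [0.6, -0.3, -0.6]
grip_width: 0.302
```

Call:
{"fn": "send_rows", "kwargs": {"offset": [[0,0,0],[0,0,0],[0,0,0],[0,0,0],[0,0,0]], "roll": [0,0,0,0,0]}}

```text
clock: 2.7
position: [0.5342, 0.3427, 0.1374]
ee_rot: [0.281, 0.96, 0.002, 0.001]
ft_force: [3.2, 5.2, 0.7]
grip_width: 0.128
```

```bash
python3 - <<'E'
from h import *
state((22,61,136))
a=eyes.camera("scene")[0]
cv2.imwrite("pics/p2.png",cv2.resize(a[140:290,170:330],(640,600)))
# lid handle path, tool offsets relative to grasp pose (tool x=ey, y=ex, z=down)
for th in np.arange(0,2.06,.1).tolist()+[2.05]:
    f=lambda t:np.array([92*np.cos(t)-3*np.sin(t),92*np.sin(t)+3*np.cos(t)])
    d=f(th)-f(0); print(round(th,2),d.round(1),end="; ")
E
```

```text
t 2.7 TCP [534.2 342.7 137.4] stand [ 23.2  59.7 137.4] F [3.2 5.2 0.7] jaw 0.128
 tool z [ 0.003  0.003 -1.   ] y-yaw err deg -0.01
 -> (22, 61, 136) tool offset [ 1.3 -1.2  1.4]
0.0 [0. 0.]; 0.1 [-0.8  9.2]; 0.2 [-2.4 18.2]; 0.3 [-5.  27.1]; 0.4 [-8.4 35.6]; 0.5 [-12.7  43.7]; 0.6 [-17.8  51.4]; 0.7 [-23.6  58.6]; 0.8 [-30.1  65.1]; 0.9 [-37.2  70.9]; 1.0 [-44.8  76. ]; 1.1 [-52.9  80.4]; 1.2 [-61.5  83.8]; 1.3 [-70.3  86.4]; 1.4 [-79.3  88.2]; 1.5 [-88.5  89. ]; 1.6 [-97.7  88.9]; 1.7 [-106.8   87.8]; 1.8 [-115.8   85.9]; 1.9 [-124.6   83.1]; 2.0 [-133.    79.4]; 2.05 [-137.1   77.3];
```

View pics/p2.png

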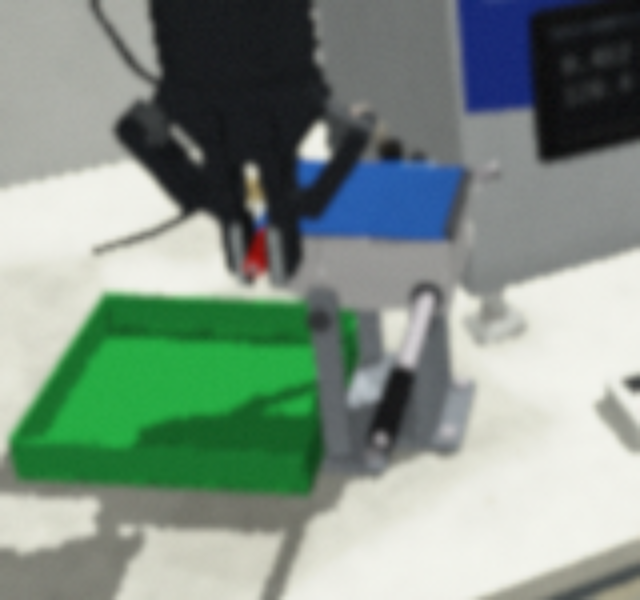

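Gripped: the red bar lies between the pads (crop (258,255), jaw 0.128). A 6 N forward load suggests the bar is about 1 mm further forward, so I'll swing it along the arc with that correction.

Call:
{"fn": "send_rows", "kwargs": {"offset": [[0,0,-9],[0,-1,-18],[0,-4,-27],[0,-7,-35.5],[0,-12,-43.5]], "roll": [0,0,0,0,0]}}

```text
clock: 3.17
position: [0.5278, 0.3328, 0.1817]
ee_rot: [0.281, 0.96, 0.002, 0.001]
ft_force: [5.2, 6.8, 1.9]
grip_width: 0.129
```

```bash
python3 -c "
from h import *
state((22-12,61,136+44),(22-44,61,136+76))"
```

```text
t 3.17 TCP [527.8 332.8 181.7] stand [ 11.4  59.7 181.7] F [5.2 6.8 1.9] jaw 0.129
 tool z [ 0.004  0.004 -1.   ] y-yaw err deg -0.0
 -> (10, 61, 180) tool offset [ 1.3 -1.4  1.7]
 -> (-22, 61, 212) tool offset [  1.2 -33.2 -30.5]
```

Call:
{"fn": "send_rows", "kwargs": {"offset": [[0,-4,-8],[0,-9.5,-15],[0,-16,-21.5],[0,-23,-27],[0,-30.5,-32]], "roll": [0,0,0,0,0]}}

```text
clock: 3.58
position: [0.5122, 0.3083, 0.2155]
ee_rot: [0.28, 0.96, 0.004, 0.002]
ft_force: [7.4, 9.6, 11.4]
grip_width: 0.127
```

```bash
python3 -c "
from h import *
state((22-44,61,136+76))"
```

```text
t 3.58 TCP [512.2 308.3 215.5] stand [-17.7  59.7 215.5] F [ 7.4  9.6 11.4] jaw 0.127
 tool z [ 0.007  0.007 -1.   ] y-yaw err deg 0.03
 -> (-22, 61, 212) tool offset [ 1.3 -4.4  3.5]
```

The load pushes outward from the hinge, so my commanded arc is too tight. I'll refit the centre and carry on.

Call:
{"fn": "send_rows", "kwargs": {"offset": [[0,-3,-6.5],[0,-10,-11],[0,-18,-14.5],[0,-26.5,-17],[0,-33,-18]], "roll": [0,0,0,0,0]}}

```text
clock: 4.0
position: [0.493, 0.2782, 0.2319]
ee_rot: [0.281, 0.96, 0.002, 0.001]
ft_force: [2.4, 4.8, 9.3]
grip_width: 0.126
```

```bash
python3 - <<'E'
from h import *
state()
a=eyes.camera("scene")[0]
cv2.imwrite("pics/p3.png",cv2.resize(a[120:290,170:350],(640,600)))
E
```

```text
t 4.0 TCP [493.  278.2 231.9] stand [-53.4  59.7 231.9] F [2.4 4.8 9.3] jaw 0.126
 tool z [ 0.003  0.003 -1.   ] y-yaw err deg -0.04
```

View pics/p3.png

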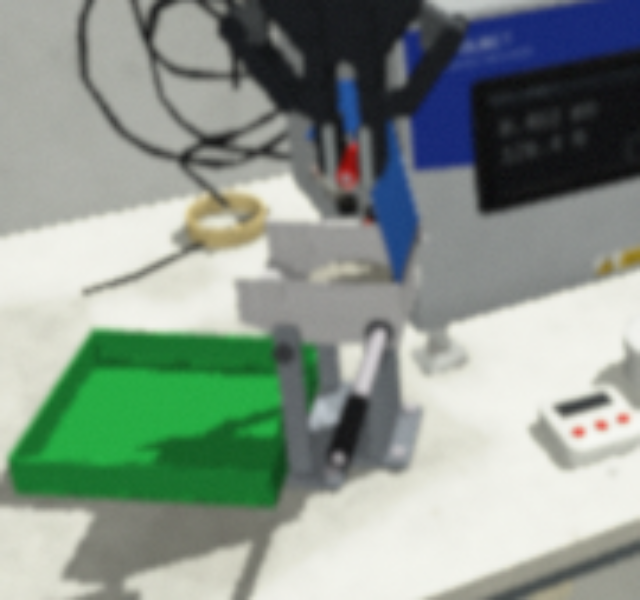

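The lid is about 80° open, with the bar at crop (348,165) still in the fingers and the stone visible in the box (345,270). Now on through the detent.

Call:
{"fn": "send_rows", "kwargs": {"offset": [[0,-8,-3],[0,-17,-3.5],[0,-26,-3],[0,-35,-1.5],[0,-44,1]], "roll": [0,0,0,0,0]}}

```text
clock: 4.47
position: [0.4682, 0.2396, 0.2288]
ee_rot: [0.281, 0.96, 0.0, 0.0]
ft_force: [2.7, 1.4, -0.2]
grip_width: 0.127
```

```bash
python3 -c "
from h import *
state()"
```

```text
t 4.47 TCP [468.2 239.6 228.8] stand [-99.2  59.7 228.8] F [ 2.7  1.4 -0.2] jaw 0.127
 tool z [ 0.  0. -1.] y-yaw err deg -0.07
```

Call:
{"fn": "send_rows", "kwargs": {"offset": [[0,-5,2],[0,-9,3.5],[0,-12,5],[0,-14,6],[0,-16,7]], "roll": [0,0,0,0,0]}}

```text
clock: 4.88
position: [0.4602, 0.2271, 0.2216]
ee_rot: [0.281, 0.96, 0.0, 0.0]
ft_force: [5.5, 4.6, 6.1]
grip_width: 0.13
```

```bash
python3 - <<'E'
from h import *
state()
a=eyes.camera("scene")[0]
cv2.imwrite("pics/p4.png",cv2.resize(a[120:290,170:350],(640,600)))
E
```

```text
t 4.88 TCP [460.2 227.1 221.6] stand [-114.1   59.8  221.6] F [5.5 4.6 6.1] jaw 0.13
 tool z [ 0.  0. -1.] y-yaw err deg -0.05
```

View pics/p4.png

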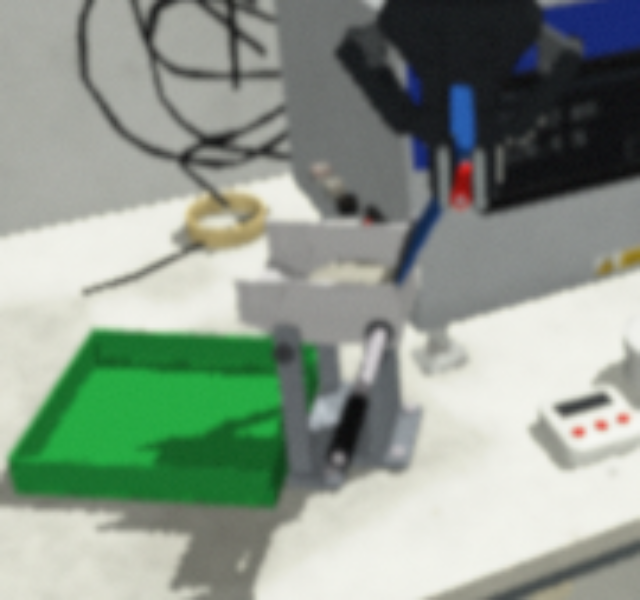

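The lid leans well back, with the bar at crop (462,185). The 9 N load suggests the stop. Release, rise and move off toward the black handle.

Call:
{"fn": "send_rows", "kwargs": {"offset": [[0,0,0],[0,0,0],[0,0,0],[0,0,0],[0,0,0]], "roll": [0,0,0,0,0], "jaw": 1}}

```text
clock: 5.35
position: [0.4599, 0.2272, 0.2216]
ee_rot: [0.281, 0.96, -0.0, -0.0]
ft_force: [0.1, -0.2, -0.3]
grip_width: 0.831
```

Call:
{"fn": "send_rows", "kwargs": {"offset": [[0,0,0],[0,0,-10],[0,0,-25],[0,0,-45],[0,0,-65]], "roll": [0,0,0,0,0]}}

```text
clock: 5.77
position: [0.4599, 0.227, 0.2882]
ee_rot: [0.281, 0.96, -0.0, -0.0]
ft_force: [0.5, -0.9, 0.3]
grip_width: 1.0
```

Call:
{"fn": "send_rows", "kwargs": {"offset": [[18,0,-5],[42,0,-5],[64,18,-5],[79,38,-5],[80,56,0]], "roll": [0,0,0,0,0]}}

```text
clock: 6.18
position: [0.421, 0.3209, 0.289]
ee_rot: [0.279, 0.96, 0.002, 0.0]
ft_force: [1.2, 0.5, 0.6]
grip_width: 1.003
```

```bash
python3 - <<'E'
from h import *
state((-58,140,150),(-58,140,98))
a=eyes.camera("scene")[0]; b=eyes.camera("top")[0]
c=np.hstack([cv2.resize(a[130:280,180:330],(400,400)),cv2.resize(b[130:260,200:330],(400,400))])
cv2.imwrite("pics/p5.png",c)
E
```

```text
t 6.18 TCP [421.  320.9 289. ] stand [-56.2 143.4 289. ] F [1.2 0.5 0.6] jaw 1.003
 tool z [ 0.001  0.003 -1.   ] y-yaw err deg 0.19
 -> (-58, 140, 150) tool offset [ -3.4  -2.3 138.9]
 -> (-58, 140, 98) tool offset [ -3.5  -2.5 190.9]
```

View pics/p5.png

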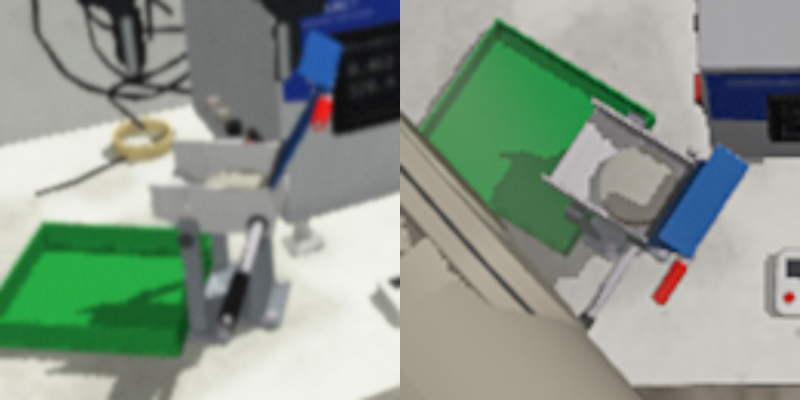

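The lid stays back on its own: blue edge at crop (700,200), red handle at (670,283), stones uncovered at (635,185). Descending to the black handle.

Call:
{"fn": "send_rows", "kwargs": {"offset": [[0,0,20],[0,0,50],[0,0,80],[0,0,110],[0,0,125]], "roll": [0,0,0,0,0]}}

```text
clock: 6.7
position: [0.4221, 0.3157, 0.1591]
ee_rot: [0.281, 0.96, -0.002, -0.001]
ft_force: [-0.4, -1.1, 1.1]
grip_width: 1.0
```

```bash
python3 - <<'E'
from h import *
state((-57,140,98))
b,d=eyes.camera("top"); hsv=cv2.cvtColor(b,cv2.COLOR_BGR2HSV)
m=(cv2.inRange(hsv,(0,120,80),(8,255,255))|cv2.inRange(hsv,(172,120,80),(180,255,255)))
m[:200]=0;m[240:]=0;m[:,:270]=0;m[:,300:]=0
v,u=np.nonzero(m); q=onplane("top",[[u.mean(),v.mean()]],.234)[0]*1000-np.r_[PIV,0]
print("red px",len(u),"stand",q@ex,q@ey)
m=cv2.inRange(hsv,(0,0,0),(180,255,60)); m[:215]=0;m[250:]=0;m[:,:240]=0;m[:,280:]=0
v,u=np.nonzero(m);print("black px",len(u))
E
```

```text
t 6.7 TCP [422.1 315.7 159.1] stand [-59.9 139.6 159.1] F [-0.4 -1.1  1.1] jaw 1.0
 tool z [-0.002 -0.002 -1.   ] y-yaw err deg -0.1
 -> (-57, 140, 98) tool offset [ 0.3  3.1 61.1]
red px 67 stand -114.1575843644894 60.127420442144604
black px 0
```

Call:
{"fn": "send_rows", "kwargs": {"offset": [[0,1,15],[0,1,32],[0,1,48],[0,1,60],[0,1,64]], "roll": [0,0,0,0,0]}}

```text
clock: 7.17
position: [0.4233, 0.3176, 0.0971]
ee_rot: [0.281, 0.96, -0.001, -0.0]
ft_force: [0.2, 0.8, -0.1]
grip_width: 1.0
```

Call:
{"fn": "send_rows", "kwargs": {"offset": [[0,0,0],[0,0,0],[0,0,0],[0,0,0],[0,0,0]], "roll": [0,0,0,0,0], "jaw": 0, "newtons": 30}}

```text
clock: 7.58
position: [0.4238, 0.3186, 0.0985]
ee_rot: [0.281, 0.96, 0.001, 0.0]
ft_force: [0.6, 0.2, -0.0]
grip_width: 0.3
```

Call:
{"fn": "send_rows", "kwargs": {"offset": [[0,0,0],[0,0,0],[0,0,0],[0,0,0],[0,0,0]], "roll": [0,0,0,0,0]}}

```text
clock: 8.0
position: [0.4237, 0.3185, 0.0983]
ee_rot: [0.281, 0.96, 0.0, 0.0]
ft_force: [-0.6, 0.7, 6.3]
grip_width: 0.149
```

```bash
python3 - <<'E'
from h import *
state((-58,140,98))
f=lambda t:np.array([-58*np.cos(t)+12*np.sin(t),58*np.sin(t)+12*np.cos(t)])
for th in np.arange(0,1.31,.1): print(round(th,2),(f(th)-f(0)).round(1),end="; ")
E
```

```text
t 8.0 TCP [423.7 318.5  98.3] stand [-56.8 139.8  98.3] F [-0.6  0.7  6.3] jaw 0.149
 tool z [ 0.  0. -1.] y-yaw err deg -0.05
 -> (-58, 140, 98) tool offset [ 0.2 -1.2  0.3]
0.0 [0. 0.]; 0.1 [1.5 5.7]; 0.2 [ 3.5 11.3]; 0.3 [ 6.1 16.6]; 0.4 [ 9.3 21.6]; 0.5 [12.9 26.3]; 0.6 [16.9 30.7]; 0.7 [21.4 34.5]; 0.8 [26.2 38. ]; 0.9 [31.3 40.9]; 1.0 [36.8 43.3]; 1.1 [42.4 45.1]; 1.2 [48.2 46.4]; 1.3 [54.  47.1];
```

Gripped. Tipping along the arc.

Call:
{"fn": "send_rows", "kwargs": {"offset": [[0,1.5,-5.5],[0,3.5,-11.5],[0,6,-16.5],[0,9.5,-21.5],[0,13,-26.5]], "roll": [0,0,0,0,0]}}

```text
clock: 8.42
position: [0.4288, 0.3266, 0.1232]
ee_rot: [0.281, 0.96, -0.004, -0.002]
ft_force: [-7.0, -9.8, -4.3]
grip_width: 0.153
```

```bash
python3 -c "
from h import *
state((-58+12.9,140,98+26.3))"
```

```text
t 8.42 TCP [428.8 326.6 123.2] stand [-47.2 139.8 123.2] F [-7.  -9.8 -4.3] jaw 0.153
 tool z [-0.005 -0.006 -1.   ] y-yaw err deg -0.1
 -> (-45.1, 140, 124.3) tool offset [ 0.2  2.1 -1.1]
```

Call:
{"fn": "send_rows", "kwargs": {"offset": [[0,1.5,-5],[0,6,-9],[0,11,-12.5],[0,16,-15.5],[0,21.5,-18]], "roll": [0,0,0,0,0]}}

```text
clock: 8.83
position: [0.4409, 0.3451, 0.1441]
ee_rot: [0.282, 0.96, -0.003, -0.001]
ft_force: [-8.9, -9.6, 12.9]
grip_width: 0.148
```

```bash
python3 -c "
from h import *
state((-58+36.8,140,98+43.3))"
```

```text
t 8.83 TCP [440.9 345.1 144.1] stand [-25.1 139.6 144.1] F [-8.9 -9.6 12.9] jaw 0.148
 tool z [-0.004 -0.004 -1.   ] y-yaw err deg -0.11
 -> (-21.200000000000003, 140, 141.3) tool offset [0.4 3.9 2.7]
```

Call:
{"fn": "send_rows", "kwargs": {"offset": [[0,2,-3],[0,5,-4],[0,8,-5],[0,11,-5.5],[0,14.5,-6]], "roll": [0,0,0,0,0]}}

```text
clock: 9.25
position: [0.4503, 0.3598, 0.1502]
ee_rot: [0.281, 0.96, 0.0, 0.0]
ft_force: [-4.8, -6.0, 5.2]
grip_width: 0.15
```

```bash
python3 - <<'E'
from h import *
state()
a=eyes.camera("scene")[0]; b=eyes.camera("top")[0]
c=np.hstack([cv2.resize(a[130:280,180:330],(400,400)),cv2.resize(b[130:260,200:330],(400,400))])
cv2.imwrite("pics/p6.png",c)
E
```

```text
t 9.25 TCP [450.3 359.8 150.2] stand [ -7.6 139.6 150.2] F [-4.8 -6.   5.2] jaw 0.15
 tool z [ 0.001  0.001 -1.   ] y-yaw err deg -0.06
```

View pics/p6.png

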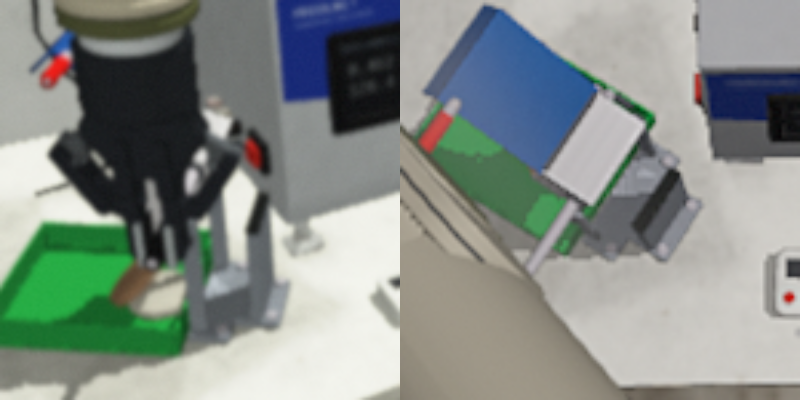

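Both stones lie in the tray (brown at crop (130,290), grey at (160,292)), the box is tipped about 1.25 rad and the lid is still back. I'll hold briefly, then bring it back.

Call:
{"fn": "send_rows", "kwargs": {"offset": [[0,0,0],[0,0,0],[0,0,0],[0,-2,0],[0,-5,0.5]], "roll": [0,0,0,0,0]}}

```text
clock: 9.77
position: [0.4485, 0.3569, 0.1496]
ee_rot: [0.281, 0.96, 0.002, 0.001]
ft_force: [4.0, 3.4, 2.7]
grip_width: 0.148
```

Call:
{"fn": "send_rows", "kwargs": {"offset": [[0,-3.5,1],[0,-7,2],[0,-10.5,3.5],[0,-14,5],[0,-18,7]], "roll": [0,0,0,0,0]}}

```text
clock: 10.18
position: [0.4388, 0.3419, 0.1426]
ee_rot: [0.281, 0.96, 0.003, 0.001]
ft_force: [4.2, 3.3, 6.6]
grip_width: 0.151
```

```bash
python3 - <<'E'
from h import *
state()
a=eyes.camera("scene")[0]
cv2.imwrite("pics/p7.png",cv2.resize(a[170:280,170:300],(640,540)))
E
```

```text
t 10.18 TCP [438.8 341.9 142.6] stand [-28.8 139.6 142.6] F [4.2 3.3 6.6] jaw 0.151
 tool z [ 0.004  0.004 -1.   ] y-yaw err deg -0.02
```

View pics/p7.png

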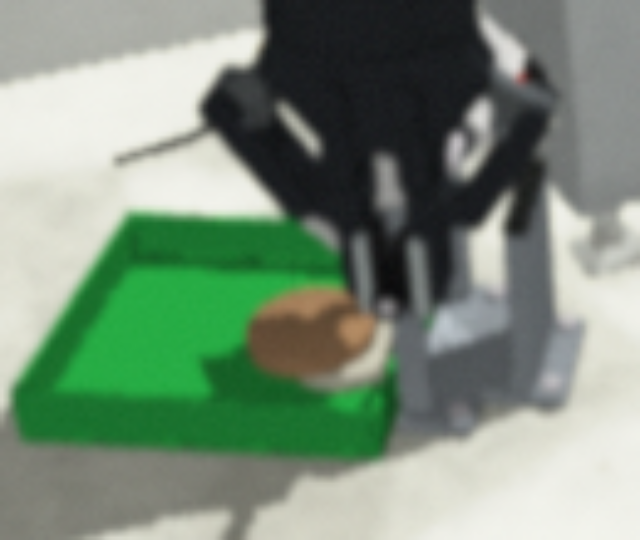

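Brown lies on grey in the tray, at crop (315,335). Continuing back down.

Call:
{"fn": "send_rows", "kwargs": {"offset": [[0,-4,3],[0,-9,7.5],[0,-13.5,13],[0,-17.5,18.5],[0,-21,24.5]], "roll": [0,0,0,0,0]}}

```text
clock: 10.65
position: [0.426, 0.3221, 0.1157]
ee_rot: [0.281, 0.96, 0.0, -0.0]
ft_force: [3.4, 1.7, 0.1]
grip_width: 0.149
```

```bash
python3 -c "
from h import *
state((-57,140,98))"
```

```text
t 10.65 TCP [426.  322.1 115.7] stand [-52.5 139.8 115.7] F [3.4 1.7 0.1] jaw 0.149
 tool z [-0.  0. -1.] y-yaw err deg -0.05
 -> (-57, 140, 98) tool offset [ 0.2 -4.5 17.7]
```

Call:
{"fn": "send_rows", "kwargs": {"offset": [[0,-2,4],[0,-3.5,8],[0,-4.5,12],[0,-5.5,15.5],[0,-6,18]], "roll": [0,0,0,0,0]}}

```text
clock: 11.07
position: [0.424, 0.3184, 0.1021]
ee_rot: [0.281, 0.96, 0.001, 0.001]
ft_force: [-7.8, -7.8, 44.8]
grip_width: 0.152
```

Call:
{"fn": "send_rows", "kwargs": {"offset": [[0,0,0],[0,0,0],[0,0,0],[0,0,0],[0,0,0]], "roll": [0,0,0,0,0]}}

```text
clock: 11.48
position: [0.424, 0.3184, 0.102]
ee_rot: [0.281, 0.96, 0.002, 0.001]
ft_force: [-6.6, -6.1, 36.6]
grip_width: 0.143
```

```bash
python3 -c "
from h import *
state((-57,140,98))"
```

```text
t 11.48 TCP [424.  318.4 102. ] stand [-56.7 139.5 102. ] F [-6.6 -6.1 36.6] jaw 0.143
 tool z [ 0.002  0.003 -1.   ] y-yaw err deg -0.06
 -> (-57, 140, 98) tool offset [ 0.5 -0.3  4. ]
```

It's on the stop, pressing 37 N. Ease off, release and retreat.

Call:
{"fn": "send_rows", "kwargs": {"offset": [[0,0,-2],[0,0,-4],[0,0,-4],[0,0,-4],[0,0,-4]], "roll": [0,0,0,0,0]}}

```text
clock: 11.9
position: [0.4238, 0.3182, 0.1024]
ee_rot: [0.281, 0.96, 0.001, 0.001]
ft_force: [7.1, 4.5, -0.7]
grip_width: 0.145
```

Call:
{"fn": "send_rows", "kwargs": {"offset": [[0,0,0],[0,0,0],[0,0,0],[0,0,0],[0,0,0]], "roll": [0,0,0,0,0], "jaw": 1}}

```text
clock: 12.32
position: [0.4226, 0.3172, 0.102]
ee_rot: [0.281, 0.96, -0.0, -0.0]
ft_force: [0.4, -0.1, 0.5]
grip_width: 0.85
```

Call:
{"fn": "send_rows", "kwargs": {"offset": [[0,0,0],[0,0,-15],[0,0,-40],[0,0,-70],[0,0,-100]], "roll": [0,0,0,0,0]}}

```text
clock: 12.73
position: [0.4225, 0.3171, 0.2031]
ee_rot: [0.281, 0.96, -0.001, -0.0]
ft_force: [1.2, 1.0, -0.7]
grip_width: 0.997
```

Call:
{"fn": "send_rows", "kwargs": {"offset": [[25,0,-25],[55,0,-45],[85,0,-60],[115,0,-60],[140,0,-60]], "roll": [0,0,0,0,0]}}

```text
clock: 13.15
position: [0.3033, 0.3944, 0.2636]
ee_rot: [0.281, 0.96, 0.001, 0.0]
ft_force: [-0.3, -0.3, -1.3]
grip_width: 1.001
```

Call:
{"fn": "send_rows", "kwargs": {"offset": [[0,20,0],[0,45,0],[0,75,0],[0,100,0],[0,120,0]], "roll": [0,0,0,0,0]}}

```text
clock: 13.57
position: [0.3705, 0.4953, 0.2618]
ee_rot: [0.281, 0.96, -0.0, -0.0]
ft_force: [0.4, 0.4, 0.2]
grip_width: 1.004
```

```bash
python3 - <<'E'
from h import *
state()
a=eyes.camera("scene")[0]; b,d=eyes.camera("top")
c=np.hstack([cv2.resize(a[130:280,180:380],(400,400)),cv2.resize(b[130:260,200:330],(400,400))])
cv2.imwrite("pics/p8.png",c)
hsv=cv2.cvtColor(b,cv2.COLOR_BGR2HSV)
def cen(lo,hi,box,z,n):
    m=cv2.inRange(hsv,lo,hi); x0,y0,x1,y1=box; v,u=np.nonzero(m[y0:y1,x0:x1])
    if len(u)==0: return print(n,"none")
    q=onplane("top",[[u.mean()+x0,v.mean()+y0]],z)[0]*1000-np.r_[PIV,0]; print(n,len(u),"stand",round(q@ex,1),round(q@ey,1))
cen((0,120,80),(8,255,255),(270,200,300,240),.234,"red")
cen((0,0,0),(180,255,60),(244,222,275,253),.122,"black")
cen((5,70,60),(20,200,220),(200,130,290,220),.015,"brown")
E
```

```text
t 13.57 TCP [370.5 495.3 261.8] stand [ 63.5 279.9 261.8] F [0.4 0.4 0.2] jaw 1.004
 tool z [-0. -0. -1.] y-yaw err deg -0.04
red 67 stand -114.2 60.1
black 67 stand -58.0 137.8
brown 149 stand 75.0 -3.1
```

View pics/p8.png

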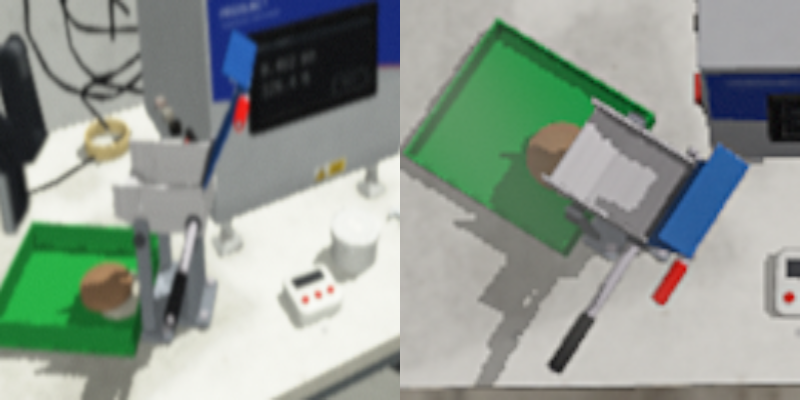

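```bash
python3 -c "
from h import *
z=np.load('top0.npz')['im'].astype(int); b=eyes.camera('top')[0].astype(int)
print('bystander diff', np.abs(z-b)[200:245,315:460].mean().round(2))
state(); print(manip.hand_in())"
```

```text
bystander diff 0.86
t 13.72 TCP [369.8 494.5 261.3] stand [ 62.5 280.  261.3] F [-0.2 -0.4 -0.5] jaw 0.999
 tool z [-0.001 -0.001 -1.   ] y-yaw err deg -0.03
the job is handed in; nothing more can be done
None
```

I swung the lid back by the red handle until it stayed, then tipped the box about 1.25 rad by the black handle. Both stones slid into the green tray. I brought the box back level, released it, moved the arm clear and handed the job in at about 13.7 s.

- **Lid:** the red handle sits at stand x = -114 mm, against about -115 mm expected for fully back. It read the same before and after tipping.
- **Box:** it is empty. The black handle is back at x = -58 mm, its level position.
- **Stones:** both are in the tray, with the brown one lying partly on the grey one. I saw this in the scene picture; the box partly hides them from above.
- **Bystanders:** the timer, tin and brush look unchanged, with a mean picture difference of 0.9 grey levels from the start.
- **Off plan:** my commanded arcs ran a few mm tight, giving side loads up to about 18 N. Setting the box down on its stop briefly read about 45 N in the vertical wrist force, pushed through the fingers, and I eased it off before releasing. No check failed.

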